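# Hang the round inspection mirror in the microscope accessory case

### The arm

A 7-joint arm with a two-finger parallel gripper is mounted at the origin on the work surface. World frame = base frame: x ahead of the robot, y to its left, z up, the work surface at z = 0. Lengths are in m, angles in rad, forces in N, time in s.
With the tool pointing down it reaches from about 0.425 to 0.95 m from the base axis. Payload 4.7 kg.
Tool frame: the origin (TCP) lies midway between the tips of the shut fingers; the grasp point (between the pads) lies 19 mm behind it; z points along the fingers, x is the direction in which the jaws open and shut, and the axes are right-handed (so a half turn about z gives the same grasp; the last joint's range is limited). The gripper opens to 85 mm and grips with 20 to 120 N. Pads are 22 mm wide; open, the fingers measure 114 mm over their backs; the gripper's body (76 mm by 85 mm) begins 54 mm behind the grasp point. The pads swing forward as they close: fully open they stand 13 mm farther back than shut.
Start: joints at [1.152, 0.469, -0.049, 1.532, 0.024, 1.141, -0.082], TCP at [0.257, -0.624, 0.231] pointing down, gripper open.
Joint ranges: [-2.59, 2.59], [-0.33, 1.99], [-1.39, 1.29], [0.1, 2.45], [-1.04, 4.18], [0.21, 1.99], [-2.66, 2.66]. Speed limits (rad/s): [2.57, 2.57, 3.14, 3.14, 3.14, 3.14, 3.14].

### API

Orientations are given as a 3x3 rotation matrix whose columns are the frame's x, y, z axes.
In Python, from bench import ctrl, camera, look_for, place_of gives the robot as it stands.
- The arm moves only by the tool arm_command, never from a script. Its argument "targets" is a list of rows, each a list of 3 entries, a list of its own where there are three numbers: the turn, a rotation vector about the tool's x, y, z in degrees, then the shift along the tool's x, y, z in cm, then the finger opening in cm, from 0 to 8.54. In form: [[[wx, wy, wz], [x, y, z], fingers], ...]. A call has 1 to 10 rows; each row shifts and turns the commanded pose from where the row before left it, along the tool's axes as they then stand; what a row does not reach is not made up. A row lasts 1/10 s, in which the tool goes at most 50 mm and 8.59 degrees, less where a joint would pass 70% of its speed; a pose out of reach is approached as far as the arm can. A call with a gripper value outside its range is refused whole. The fingers move at their own pace and stop on an object; the grip force is fixed at half the most. Time passes only in rows, so rows that do not move let the fingers close. It gives the time, the measured TCP pose, the force and the opening at its end, in the units of the state.
- ctrl.get_state(): the state, without advancing time (a new reading comes with each control period).
- camera(name): name is "scene" or "side" or "wrist"; returns a dict with "image" (420x560x3 uint8, red, green, blue), "z_map" (420x560 float32, m along the optical axis (not along the pixel's ray), 0 where there is no reading), "fx", "fy", "cx", "cy" (pixels), "R" (3x3) and "t" (3): a world point X has camera coordinates R X + t. Camera axes: x right, y down, z forward; pixel columns grow to the right and rows downward; lengths in m; the calibration is good to about 2 mm. A picture is of the moment at which its call begins.
- ctrl.hand_in(): hands the job in, once; it reports no verdict.
Trained networks look in the newest picture that a camera, given by its name, has taken for a name from the list of things; names that differ only in an ending like _2 or _b are one class to them, and where a whole thing is asked for, a point or a joint stands for the part that bears it (a point fixed in the world has none). Each returns a list of dicts, best first, with "confidence" (0 to 1); they miss things now and then, are a little off and sometimes report something else, mostly with a low value. They report only what shows in the picture. A call takes as long as a camera call.
- look_for(camera, query): "bbox" ([left, top, right, bottom] in pixels, round what is visible of it).
- place_of(camera, query): "uv" ([column, row] in pixels: a listed point, or the origin of a listed thing).
The state is a dict: "time_s": time; "q": joint angles; "qvel": joint speeds; "tau": joint torques, N m; "position": TCP position; "ee_rot": TCP orientation; "force": force on the tool from outside, world axes, zero at the start; "moment": the same for the moment, N m; "opening": finger opening in m.
Only numpy, scipy, OpenCV 4.12 (cv2) and the standard library are available. Lean on these libraries where they do the work, as an engineer would, in place of code of your own. Each camera call takes 0.05 s, during which the arm holds its last target.

### The job

Take the hand tool with the round mirror out of the rack and hang it by its eye on the hook inside the open-topped clear case, so that it hangs freely and upright, and let go of it. Reach in through the opening at the top without touching the case's rim, walls or floor with the tool or the robot. Leave the other two tools standing in the rack.

Things in the scene. Friction and masses are not known exactly. Their poses are not given: they have to be found in the camera images.
- mirror_grip (a point): Centre of the black grip block, 12 (x) by 16 (y) by 38 (z) mm, atop the loose tool with the ROUND mirror (0.08 to 0.17 kg), which stands upright in the rack. z up, x through eye and disc. Steel eye below the grip. Mirror disc 40 mm across, 6 mm thick, centred 104 mm below this point. Foot 16 by 30 mm, its underside 137 mm below. Hung, this point rests 31 mm above the hook bar's axis.
- mirror_eye (a point): Centre of that tool's eye, 49 mm below its grip's centre: a flat loop of 6 mm wire in the tool's y-z plane, open along x. The clear hole reaches from 25 mm below this point to 24 mm above it and is 42 mm wide at 4 mm above; its top narrows to a 90 degree point that centres itself on the hook.
- rack: Fixed white rack 50 (x) by 290 (y) by 18 mm high, origin at the centre of its underside on the table. Three tools stand in a row along y, 105 mm apart, in any order; each foot is 12 mm deep in a socket with 1.5 mm of play all round: lift straight up.
- hook_mid (a point): Point on the axis of the hook's level 8 mm bar, 128 mm above the table. x points along the bar to the case's far wall, from which the hook grows towards the robot; z up. The bar runs from the wall (x = +42 mm) to x = -38 mm, then bends up to its tip, which ends at x = -48 mm, 18 mm above the bar's axis. The raised eye slips over the tip along +x, then is lowered onto the bar.
- case: Fixed open-topped case, clear 6 mm walls, aluminium rim: 180 (x) by 186 (y) by 180 mm high; origin at the centre of its underside on the table, x along the hook. The opening in its top is 144 (x) by 150 (y) mm, centred; the rim around it is 18 mm wide, 8 mm thick; floor 8 mm thick. hook_mid lies at x = +42, y = 0, z = 128 mm in this frame.
- rectangle_grip (a point): Centre of the grip of the tool with the wide RECTANGULAR mirror (64 by 40 mm), to be left in the rack. Same foot, eye and grip as the round-mirror tool.
- probe_grip (a point): Centre of the grip of the probe, the tool with only a thin 8 mm rod between foot and eye, to be left in the rack. Same foot, eye and grip as the round-mirror tool.

How it is judged:
At the end, for the whole second after the job is handed in: The round-mirror tool hangs at rest by its eye on the hook: its grip's centre is 22 to 40 mm above the hook bar's axis, within 15 mm of it sideways and within 36 mm of hook_mid along the hook, and the tool is upright within 0.2 rad and slower than 0.03 m/s (x of mirror_grip in the frame of hook_mid between -0.036 and 0.036 m and y of mirror_grip in the frame of hook_mid between -0.015 and 0.015 m and z of mirror_grip in the frame of hook_mid between 0.022 and 0.04 m and angle between mirror_grip's own z axis and vertical below 0.2 rad and linear speed of mirror below 0.03 m/s); the robot touches nothing.
It fails at once if the case's rim, walls or floor are touched by the tool or the robot (over 1 N) (contact force between any of mirror, the fingers, the arm and case above 1 N).
It fails at once if another tool in the rack is disturbed (its grip's centre moves more than 20 mm) (distance of any of rectangle_grip, probe_grip from where it was at the start of the episode above 0.02 m).
It also fails if it takes over 45 s, if anything falls off the work surface, if the arm or the gripper's body presses on something with over 40 N, if the wrist force passes 120 N, or if a joint passes its speed limit or range.

## Working session

There is one attempt and no reset: what is moved stays moved. The work goes in short steps, Python scripts to look and compute and a tool call to move; the robot and the scene stay as the last step left them, time stands still between calls to the robot, and variables do not carry over. Pictures are saved under pics/ and viewed, and the job is handed in when it is done.

Besides the shell and the picture viewer there is one more tool, called after ">>>" as name(argument=value, ...) on one line, values as JSON. arm_command: Moves the arm, as the interface text tells. Its arguments: {"type":"object","properties":{"targets":{"type":"array","items":{"type":"array"}}},"required":["targets"]}

```bash
mkdir -p pics; cat > h.py <<'E'
import numpy as np, cv2
from bench import ctrl, camera, look_for, place_of
def save(n,c): cv2.imwrite('pics/'+n+'.png', c['image'][:,:,::-1])
def deproj(c,u,v,z):
    p=np.array([(u-c['cx'])/c['fx']*z,(v-c['cy'])/c['fy']*z,z]); return c['R'].T@(p-c['t'])
def ray(c,u,v):
    d=c['R'].T@np.array([(u-c['cx'])/c['fx'],(v-c['cy'])/c['fy'],1.]); return -c['R'].T@c['t'], d/np.linalg.norm(d)
def tri(rs):
    A=0;b=0
    for o,d in rs:
        P=np.eye(3)-np.outer(d,d);A=A+P;b=b+P@o
    x=np.linalg.solve(A,b); return x,[np.linalg.norm((np.eye(3)-np.outer(d,d))@(x-o)) for o,d in rs]
def proj(c,X):
    p=c['R']@np.asarray(X)+c['t']; return np.array([c['fx']*p[0]/p[2]+c['cx'],c['fy']*p[1]/p[2]+c['cy']])
E
python3 - <<'E'
from h import *
np.set_printoptions(precision=4,suppress=True)
s=ctrl.get_state();print(s['time_s'],s['position'],s['ee_rot'],s['opening'],s['force'])
for n in ['scene','side','wrist']:
    c=camera(n);save(n+'0',c);print(n,-c['R'].T@c['t'],c['R'][2],c['fx'])
    for q in ['mirror_grip','mirror_eye','rack','hook_mid','case','rectangle_grip','probe_grip']:
        for r in place_of(n,q)[:2]:
            u,v=r['uv'];z=c['z_map'][int(np.clip(v,0,419)),int(np.clip(u,0,559))]
            print(q,np.round(r['uv'],1),round(r['confidence'],2),deproj(c,u,v,z))
E
```

```text
0.0 [ 0.2563 -0.6238  0.2303] [[ 0.38   -0.925  -0.0008]
 [-0.925  -0.38    0.0018]
 [-0.002   0.     -1.    ]] 0.08539068100663591 [ 0.8093 -0.6349  0.7802]
scene [ 0.9728 -0.3914  0.7926] [-0.47    0.4803 -0.7406] 391.2048286390393
mirror_grip [326.7 149.3] 0.71 [0.4997 0.2593 0.1417]
mirror_eye [323.  165.3] 0.54 [ 0.4369  0.3363 -0.0015]
rack [323.2 184.7] 0.73 [0.5038 0.2564 0.0178]
rack [325.3 160.8] 0.49 [ 0.4284  0.3571 -0.0015]
hook_mid [227.3 268.9] 0.91 [ 0.5213 -0.1121  0.0067]
case [216.2 287.2] 0.56 [ 0.636  -0.2123  0.1792]
rectangle_grip [297.  164.9] 0.97 [0.4865 0.1605 0.1416]
probe_grip [357.2 129. ] 0.76 [0.5167 0.3624 0.161 ]
side [-0.1055  0.8525  1.0364] [ 0.4645 -0.5856 -0.6643] 536.9109067098237
mirror_grip [239.4 262.5] 0.74 [0.4893 0.2608 0.1389]
mirror_eye [236.7 279.7] 0.92 [ 0.5495  0.2163 -0.0028]
rack [239.1 300.9] 0.85 [0.4888 0.2745 0.0156]
hook_mid [311.5 160.2] 0.81 [ 0.6288 -0.2192  0.0822]
case [320.9 199.5] 0.92 [ 0.4921 -0.07    0.1   ]
rectangle_grip [268.2 236.5] 0.73 [0.4772 0.1708 0.1583]
probe_grip [197.5 286.7] 0.82 [0.5051 0.3773 0.153 ]
wrist [ 0.3337 -0.5925  0.3726] [-0.2993 -0.1221 -0.9463] 303.32970043181797
```

View pics/scene0.png

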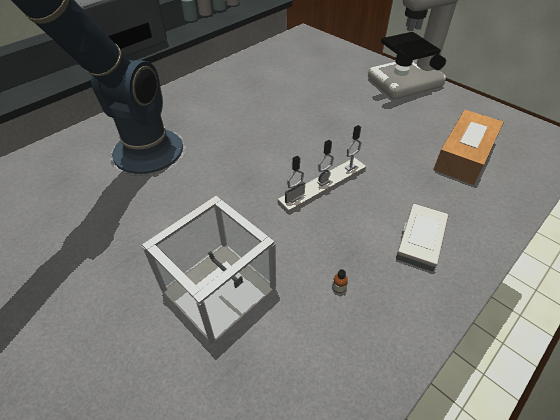

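View pics/side0.png

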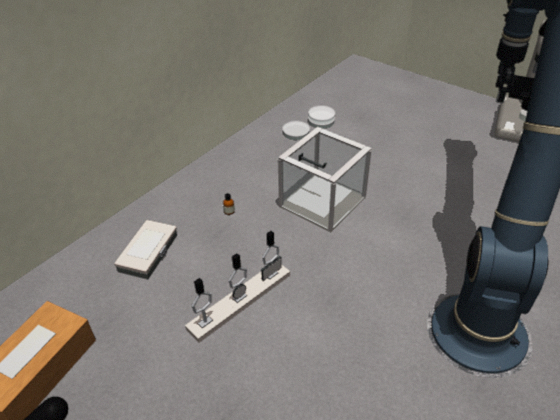

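```bash
python3 - <<'E'
from h import *
np.set_printoptions(precision=4,suppress=True)
cs={n:camera(n) for n in ['scene','side']}
for q in ['mirror_grip','mirror_eye','rack','hook_mid','case','rectangle_grip','probe_grip']:
    rs=[]
    for n,c in cs.items():
        r=place_of(n,q)
        if r: rs.append(ray(c,*r[0]['uv']))
    if len(rs)==2: print(q,*tri(rs))
E
```

```text
mirror_grip [0.5019 0.2637 0.1353] [np.float64(0.007766992959065516), np.float64(0.007766992959065384)]
mirror_eye [0.4977 0.2722 0.0989] [np.float64(0.0008592013583125291), np.float64(0.000859201358312559)]
rack [0.4998 0.2621 0.0051] [np.float64(0.002646589297761171), np.float64(0.002646589297761363)]
hook_mid [ 0.5865 -0.1554  0.1234] [np.float64(0.005309961002163435), np.float64(0.005309961002163705)]
case [ 0.5483 -0.1593  0.0069] [np.float64(0.00037964950112678386), np.float64(0.00037964950112680967)]
probe_grip [0.5125 0.3675 0.1504] [np.float64(0.0016654104504204286), np.float64(0.0016654104504204958)]
```

The rack's middle tool carries the round mirror (grip at scene (327,149), side (237,262)). The case's rim shows clearly in both views, so I'll fit the case and rack poses from their corners.

```bash
python3 - <<'E'
from h import *
a=cv2.imread('pics/scene0.png');b=cv2.imread('pics/side0.png')
def crop(im,x,y,w,h,f,n): cv2.imwrite('pics/'+n+'.png',cv2.resize(im[y:y+h,x:x+w],None,fx=f,fy=f,interpolation=cv2.INTER_CUBIC))
crop(a,135,190,150,150,4,'c1');crop(b,270,120,110,110,5,'c2')
crop(a,270,115,110,100,5,'r1');crop(b,180,220,120,120,5,'r2')
E
```

```text
(no output)
```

View pics/c1.png

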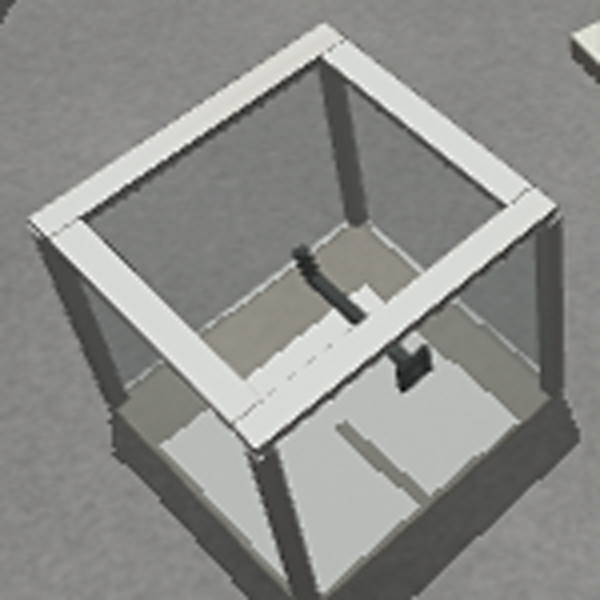

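View pics/c2.png

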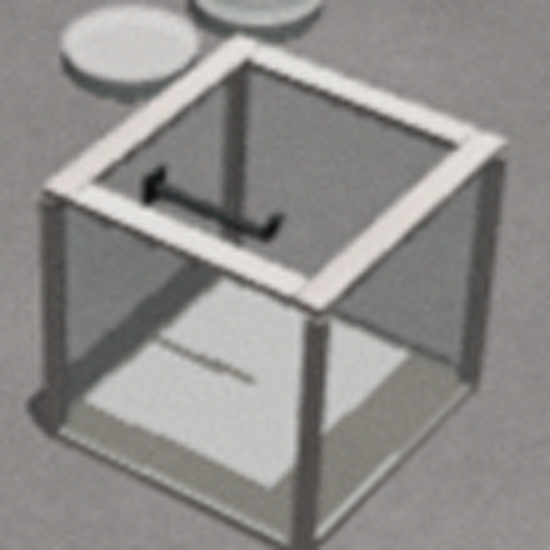

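View pics/r1.png

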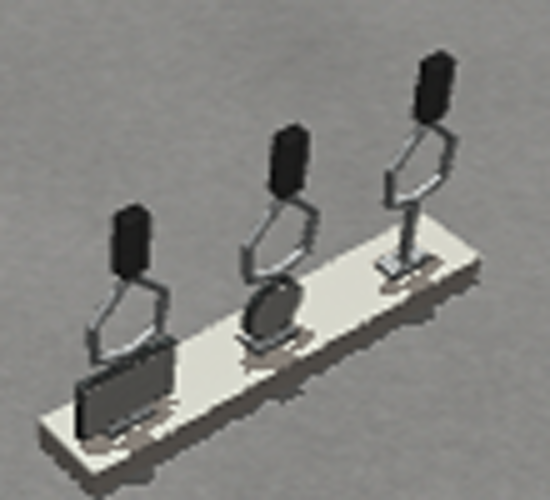

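View pics/r2.png

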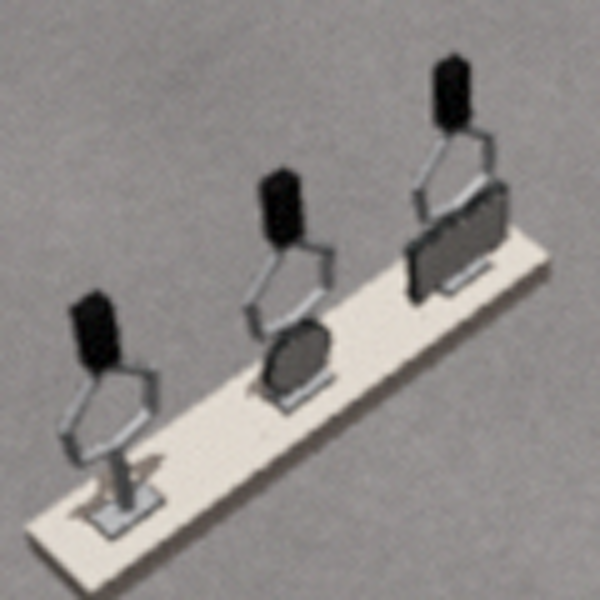

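```bash
cat > fit.py <<'E'
from h import *
from scipy.optimize import least_squares
np.set_printoptions(precision=4,suppress=True)
cs={n:camera(n) for n in ['scene','side']}
def cv(pts,f,o): return [((x+.5)/f-.5+o[0],(y+.5)/f-.5+o[1]) for x,y in pts]
def fit(obj,obs,x0,names=('scene','side'),zfree=True):
    def X(p): 
        c,s=np.cos(p[3]),np.sin(p[3]);R=np.array([[c,-s,0],[s,c,0],[0,0,1]]); return (R@np.array(obj).T).T+p[:3]
    def f(p): 
        r=[]
        for n in names:
            for P,o in zip(X(p),obs[n]):
                if o is not None: r+=list(proj(cs[n],P)-o)
        return np.array(r+[(p[2])*500])
    r=least_squares(f,x0,loss='soft_l1'); return r.x,f(r.x)
h=.18
C=[(.09,.093,h),(-.09,.093,h),(-.09,-.093,h),(.09,-.093,h)]
oc={'scene':cv([(558,207),(325,23),(28,222),(255,447)],4,(135,190)),'side':cv([(45,190),(318,305),(508,145),(240,38)],5,(270,120))}
R=[(-.025,-.145,.018),(.025,-.145,.018),(.025,.145,.018),(-.025,.145,.018)]
orr={'scene':cv([(38,422),(88,475),(482,260),(430,215)],5,(270,115)),
 'side':cv([(550,265),(515,225),(28,527),(92,595)],5,(180,220))}
orr['side']=[orr['side'][i] for i in (0,1,2,3)]
for nm in (('scene',),('side',),('scene','side')):
    p,r=fit(C,oc,[.55,-.16,0,0],nm);print('case',nm,p,r)
# order for rack side: robot-side is +x away
c,s=1,0
for perm in ([0,1,2,3],):
  for nm in (('scene',),('side',),('scene','side')):
    p,r=fit(R,orr,[.5,.26,0,0],nm);print('rack',nm,p,r)
E
python3 fit.py
```

```text
case ('scene',) [ 0.5474 -0.1608 -0.0006  0.0081] [ 0.1763 -0.1357 -0.1824 -0.2657 -0.2419 -0.9125  0.2038  1.1724 -0.2899]
case ('side',) [ 0.5443 -0.1601 -0.0003 -0.0012] [-0.5566 -0.5694  0.3676  1.5222  0.0992 -0.2346  0.0223 -0.3645 -0.1512]
case ('scene', 'side') [ 0.5461 -0.1605 -0.0015  0.0055] [-0.2011 -0.1635 -0.2732 -0.3407 -0.3476 -1.2272 -0.2704  0.8576 -0.9317
 -0.3423  0.1819  1.5054 -0.5128 -0.3623 -0.7078 -0.2695 -0.7329]
rack ('scene',) [ 0.4975  0.2648  0.0001 -0.1624] [-0.3535 -0.4303  0.5932  0.0147  0.4558  0.2355 -0.823   0.2464  0.0517]
rack ('side',) [ 0.488   0.2662 -0.0001 -0.1886] [ 3.3919  1.2515 -2.6866 -1.6364  0.1834 -0.0005 -0.2188  0.0106 -0.046 ]
rack ('scene', 'side') [ 0.494   0.266  -0.0024 -0.1644] [-0.9661 -0.7607 -0.1108 -0.3523 -0.3206  0.1697 -1.5186  0.1985  0.766
 -0.1653 -5.5451 -2.7384 -0.8211  0.3042 -0.8301 -0.0066 -1.1855]
```

```bash
cat >> fit.py <<'E'
print('---')
orr['side'][1]=None
for nm in (('scene',),('side',),('scene','side')):
    p,r=fit(R,orr,[.5,.26,0,0],nm);print('rack',nm,p,r)
# grip tops: black blobs
pr,_=fit(R,orr,[.5,.26,0,0]); pc,_=fit(C,oc,[.55,-.16,0,0])
for n,c in cs.items():
    print(n,'grip',proj(c,[pr[0],pr[1],.143]),place_of(n,'mirror_grip')[0]['uv'],'hook',end='')
    for hx in (.042,-.038): 
        a=pc[3];print(proj(c,[pc[0]+(.042+hx)*np.cos(a),pc[1]+(.042+hx)*np.sin(a),.128]),end='')
    print()
E
python3 fit.py | sed -n '/---/,$p'
```

```text
---
rack ('scene',) [ 0.4975  0.2648  0.0001 -0.1624] [-0.3535 -0.4303  0.5932  0.0147  0.4558  0.2355 -0.823   0.2464  0.0517]
rack ('side',) [ 0.4929  0.2661 -0.0004 -0.1558] [ 0.805  -0.7949 -0.3933  0.4199 -0.208   0.0299 -0.1765]
rack ('scene', 'side') [ 0.495   0.2658 -0.0017 -0.1566] [-0.5961 -0.4443  0.4056 -0.0736 -0.292  -0.0572 -1.5895  0.0238  0.2657
 -0.8587 -0.8637  0.1975 -0.7255 -0.21   -0.8341]
scene grip [326.9511 146.9512] [327.7, 150.5] hook[238.3287 282.3365][212.4056 258.5792]
side grip [235.933  261.4696] [237.3, 260.8] hook[299.5374 156.9346][322.6654 167.0018]
```

```bash
cat >> h.py <<'E'
np.set_printoptions(precision=4,suppress=True)
def to(wps,step=4.0):
    s=ctrl.get_state();R=np.array(s['ee_rot']);p=np.array(s['position'])
    print(s['time_s'],p,'ang',np.degrees(np.arctan2(R[1,0],R[0,0])),'tilt',R[:,2],s['opening'],s['force'])
    for w in wps:
        d=R.T@(np.array(w)-p)*100;n=int(np.ceil(np.linalg.norm(d)/step));print(w,d,'n',n,'each',d/max(n,1));p=np.array(w)
E
python3 -c "
from h import *
to([[.45,-.45,.38],[.56,-.10,.38],[.495,.266,.30]])"
```

```text
2.3 [ 0.2565 -0.6244  0.2313] ang -67.66469233461466 tilt [ 0. -0. -1.] 0.08514110325397833 [ 0.1213 -0.4175  0.4919]
[0.45, -0.45, 0.38] [ -8.7749 -24.5203 -14.8672] n 8 each [-1.0969 -3.065  -1.8584]
[0.56, -0.1, 0.38] [-28.1939 -23.4757  -0.0013] n 10 each [-2.8194 -2.3476 -0.0001]
[0.495, 0.266, 0.3] [-36.3248  -7.8965   7.9979] n 10 each [-3.6325 -0.7896  0.7998]
```

>>> arm_command(targets=[[[0,0,0],[-1.1,-3.05,-1.9],8.5],[[0,0,0],[-1.1,-3.05,-1.9],8.5],[[0,0,0],[-1.1,-3.05,-1.9],8.5],[[0,0,0],[-1.1,-3.05,-1.9],8.5],[[0,0,0],[-1.1,-3.05,-1.9],8.5],[[0,0,0],[-1.1,-3.05,-1.9],8.5],[[0,0,0],[-1.1,-3.05,-1.9],8.5],[[0,0,0],[-1.1,-3.05,-1.9],8.5]])

```text
time_s: 3.1
position: [0.4496, -0.4492, 0.3843]
ee_rot: [[0.38, -0.925, 0.0], [-0.925, -0.38, -0.0], [0.0, -0.0, -1.0]]
force: [0.4, -0.2, -0.4]
opening: 0.085
```

>>> arm_command(targets=[[[0,0,0],[-2.8,-2.35,0],8.5],[[0,0,0],[-2.8,-2.35,0],8.5],[[0,0,0],[-2.8,-2.35,0],8.5],[[0,0,0],[-2.8,-2.35,0],8.5],[[0,0,0],[-2.8,-2.35,0],8.5],[[0,0,0],[-2.8,-2.35,0],8.5],[[0,0,0],[-2.8,-2.35,0],8.5],[[0,0,0],[-2.8,-2.35,0],8.5],[[0,0,0],[-2.8,-2.35,0],8.5],[[0,0,0],[-2.8,-2.35,0],8.5]])

```text
time_s: 4.1
position: [0.5599, -0.1005, 0.3835]
ee_rot: [[0.38, -0.925, 0.0], [-0.925, -0.38, -0.0], [0.0, -0.0, -1.0]]
force: [0.4, -0.3, -0.6]
opening: 0.085
```

>>> arm_command(targets=[[[0,0,0],[-3.6,-0.8,0.8],8.5],[[0,0,0],[-3.6,-0.8,0.8],8.5],[[0,0,0],[-3.6,-0.8,0.8],8.5],[[0,0,0],[-3.6,-0.8,0.8],8.5],[[0,0,0],[-3.6,-0.8,0.8],8.5],[[0,0,0],[-3.6,-0.8,0.8],8.5],[[0,0,0],[-3.6,-0.8,0.8],8.5],[[0,0,0],[-3.6,-0.8,0.8],8.5],[[0,0,0],[-3.6,-0.8,0.8],8.5],[[0,0,0],[-3.6,-0.8,0.8],8.5]])

```text
time_s: 5.1
position: [0.4966, 0.2627, 0.3032]
ee_rot: [[0.38, -0.925, 0.001], [-0.925, -0.38, -0.0], [0.0, -0.001, -1.0]]
force: [0.7, -0.1, -0.7]
opening: 0.0854
```

>>> arm_command(targets=[[[0,0,-8.3],[0,0,0],8.5],[[0,0,-8.3],[0,0,0],8.5],[[0,0,-8.3],[0,0,0],8.5],[[0,0,-8.3],[0,0,0],8.5],[[0,0,-8.3],[0,0,0],8.5],[[0,0,-8.3],[0,0,0],8.5],[[0,0,-8.3],[0,0,0],8.5],[[0,0,-8.3],[0,0,0],8.5],[[0,0,-8.3],[0,0,0],8.5]])

```text
time_s: 6.0
position: [0.497, 0.2613, 0.3034]
ee_rot: [[0.992, 0.128, 0.0], [0.128, -0.992, -0.0], [0.0, 0.0, -1.0]]
force: [-0.2, 0.2, -0.1]
opening: 0.0848
```

>>> arm_command(targets=[[[0,0,-8.3],[0,0,0],8.5],[[0,0,-8.3],[0,0,0],8.5],[[0,0,-8.3],[0,0,0],8.5],[[0,0,-8.3],[0,0,0],8.5],[[0,0,-8.3],[0,0,0],8.5],[[0,0,-8.3],[0,0,0],8.5],[[0,0,-8.3],[0,0,0],8.5],[[0,0,-8.3],[0,0,0],8.5],[[0,0,-8.3],[0,0,0],8.5]])

```text
time_s: 6.9
position: [0.4971, 0.2613, 0.3034]
ee_rot: [[0.138, 0.99, 0.0], [0.99, -0.138, -0.0], [-0.0, 0.0, -1.0]]
force: [-0.0, 1.0, -0.8]
opening: 0.0851
```

```bash
python3 -c "
from h import *
c=camera('wrist');save('w1',c)
s=ctrl.get_state();print(s['position'],s['q'])
for q in ['mirror_grip','rack','rectangle_grip','probe_grip']:
    for r in place_of('wrist',q)[:2]: print(q,r['uv'],r['confidence'])
print(proj(c,[.495,.2658,.143]),proj(c,[.495,.2658,.162]), -c['R'].T@c['t'])
a=-.157
for x,y in ((-.025,-.145),(.025,-.145),(.025,.145),(-.025,.145)): print(proj(c,[.495+x*np.cos(a)-y*np.sin(a),.2658+x*np.sin(a)+y*np.cos(a),.018]))
to([[.495,.2658,.2]])
"
```

```text
[0.4971 0.2612 0.3032] [ 0.2408  0.4075 -1.0648  1.6707  0.3696  1.2842  0.5396]
mirror_grip [285.3, 195.4] 0.58
rack [281.3, 168.7] 0.87
rectangle_grip [180.6, 189.7] 0.71
probe_grip [382.7, 198.4] 0.91
[281.1305 192.1977] [281.3689 197.268 ] [0.4148 0.273  0.4446]
[175.9415 149.7192]
[179.0754 184.8959]
[379.9466 188.3188]
[384.4951 153.4137]
7.15 [0.4971 0.2613 0.3033] ang 81.5703680623014 tilt [ 0.0002 -0.0002 -1.    ] 0.0847580128311811 [-0.4494  0.6588  0.3292]
[0.495, 0.2658, 0.2] [ 0.4162 -0.2726 10.3323] n 3 each [ 0.1387 -0.0909  3.4441]
```

View pics/w1.png

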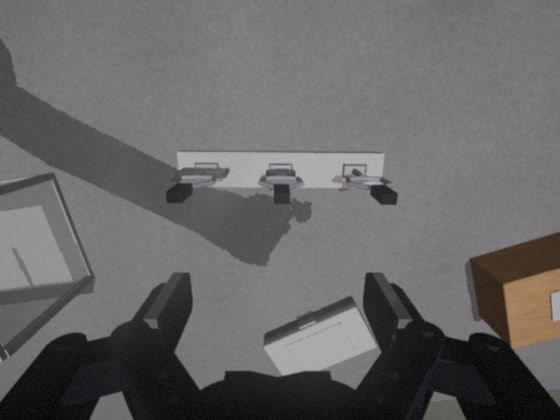

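>>> arm_command(targets=[[[0,0,0],[0.14,-0.06,3.0],6],[[0,0,0],[0.14,-0.06,3.0],6],[[0,0,0],[0.14,-0.06,3.0],6],[[0,0,0],[0,0,2.5],6],[[0,0,0],[0,0,2.5],6],[[0,0,0],[0,0,2.3],6],[[0,0,0],[0,0,1.0],6],[[0,0,0],[0,0,0],6]])

```text
time_s: 7.95
position: [0.4953, 0.2654, 0.1293]
ee_rot: [[0.145, 0.989, -0.002], [0.989, -0.145, -0.001], [-0.002, -0.002, -1.0]]
force: [0.4, -0.7, 0.4]
opening: 0.0599
```

```bash
python3 -c "
from h import *
c=camera('wrist');save('w2',c);c=camera('scene');cv2.imwrite('pics/s2.png',cv2.resize(c['image'][80:230,240:400,::-1],None,fx=4,fy=4))
to([[.496,.2655,.13]])"
```

```text
8.05 [0.4963 0.2665 0.1312] ang 81.70488265919532 tilt [ 0.0013  0.0008 -1.    ] 0.06036559829956529 [-0.1862 -0.1479  0.0671]
[0.496, 0.2655, 0.13] [-0.0997 -0.0132  0.1234] n 1 each [-0.0997 -0.0132  0.1234]
```

View pics/w2.png

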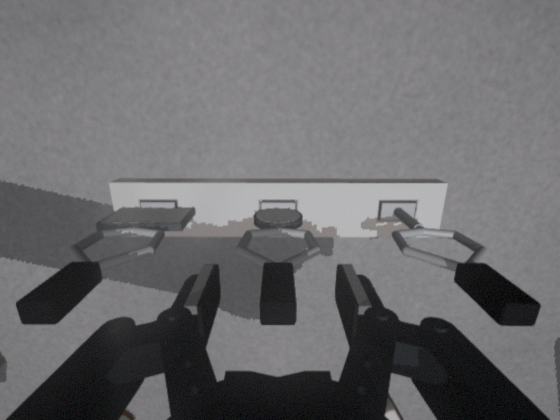

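View pics/s2.png

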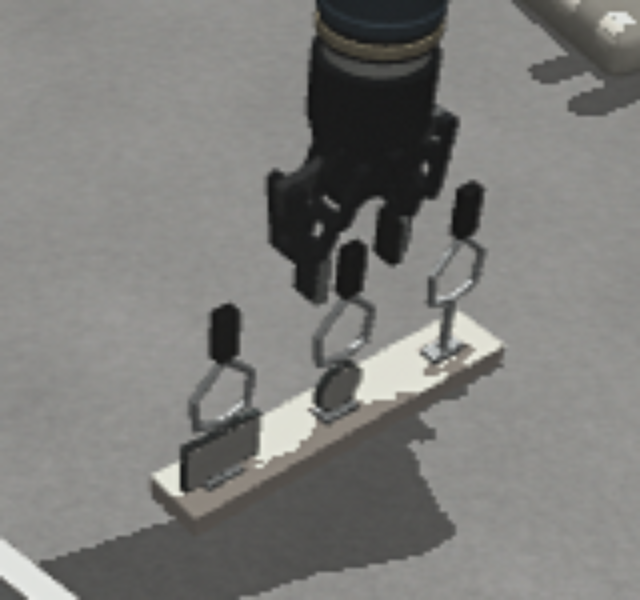

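The round tool's grip (wrist (278,293)) sits midway between the fingers (205 and 352). Closing now.

>>> arm_command(targets=[[[0,0,0],[0,0,0],4],[[0,0,0],[0,0,0],3],[[0,0,0],[0,0,0],2],[[0,0,0],[0,0,0],1],[[0,0,0],[0,0,0],0],[[0,0,0],[0,0,0],0],[[0,0,0],[0,0,0],0],[[0,0,0],[0,0,0],0]])

```text
time_s: 8.85
position: [0.4962, 0.266, 0.131]
ee_rot: [[0.144, 0.99, 0.001], [0.99, -0.144, -0.0], [0.0, 0.001, -1.0]]
force: [-0.1, -1.9, 5.3]
opening: 0.0151
```

>>> arm_command(targets=[[[0,0,0],[0,0,-0.5],0],[[0,0,0],[0,0,-0.5],0],[[0,0,0],[0,0,-1],0],[[0,0,0],[0,0,-1],0],[[0,0,0],[0,0,-1.5],0],[[0,0,0],[0,0,-1.5],0],[[0,0,0],[0,0,-2],0],[[0,0,0],[0,0,-2],0],[[0,0,0],[0,0,-2],0],[[0,0,0],[0,0,0],0]])

```text
time_s: 9.85
position: [0.497, 0.2675, 0.254]
ee_rot: [[0.144, 0.99, 0.006], [0.99, -0.144, 0.003], [0.004, 0.005, -1.0]]
force: [-0.2, 0.7, -1.2]
opening: 0.0151
```

```bash
python3 -c "
from h import *
c=camera('wrist');save('w3',c);c=camera('scene');cv2.imwrite('pics/s3.png',cv2.resize(c['image'][50:200,240:400,::-1],None,fx=4,fy=4))
c=camera('side');cv2.imwrite('pics/d3.png',cv2.resize(c['image'][170:340,160:320,::-1],None,fx=3.5,fy=3.5))
to([[.496,.2655,.13]])"
```

```text
10.0 [0.4955 0.2654 0.2498] ang 81.72411324980716 tilt [-0.0005 -0.001  -1.    ] 0.014911086886564348 [ 0.3266 -0.302  -1.825 ]
[0.496, 0.2655, 0.13] [ 0.0338  0.0539 11.9831] n 3 each [0.0113 0.018  3.9944]
```

View pics/w3.png

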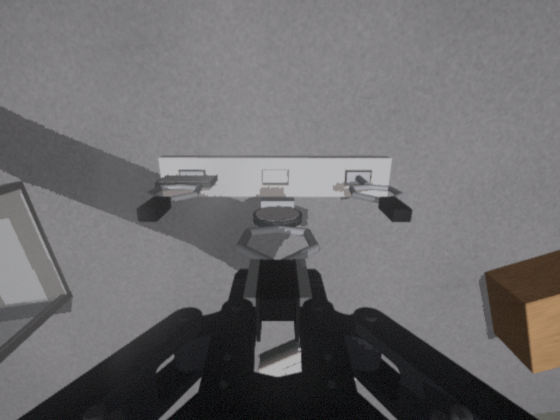

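View pics/s3.png

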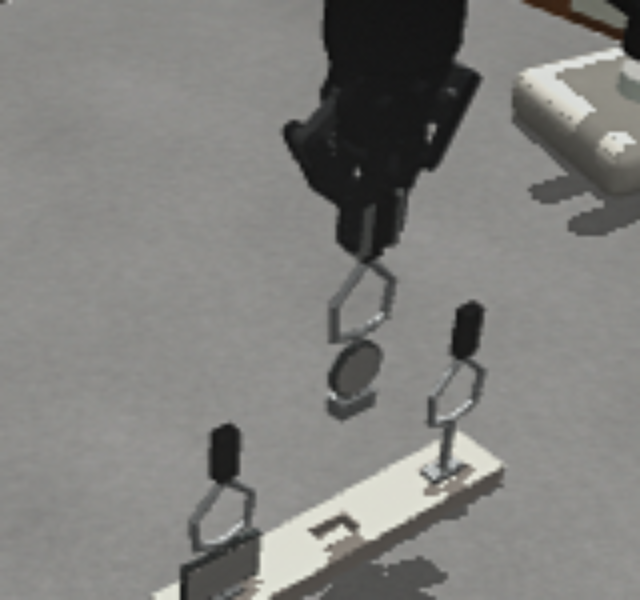

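View pics/d3.png

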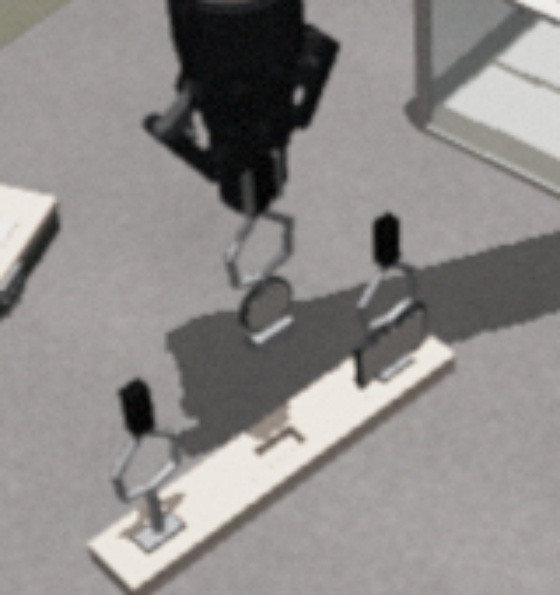

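>>> arm_command(targets=[[[0,0,0],[0,0,-3],0],[[0,0,0],[0,0,-3],0],[[0,0,0],[0,0,-3],0],[[0,0,0],[0,0,-3],0],[[0,0,0],[0,0,-1],0],[[0,0,-4.3],[0,0,0],0],[[0,0,-4.3],[0,0,0],0],[[0,0,0],[0,0,0],0]])

```text
time_s: 10.8
position: [0.4954, 0.2653, 0.3784]
ee_rot: [[-0.006, 1.0, -0.003], [1.0, 0.006, -0.001], [-0.001, -0.003, -1.0]]
force: [0.4, 0.1, -1.4]
opening: 0.0151
```

```bash
python3 -c "
from h import *
to([[.56,.05,.38],[.509,-.161,.38]],3)"
```

```text
10.8 [0.4954 0.2653 0.3784] ang 90.34032529321317 tilt [-0.0027 -0.0013 -1.    ] 0.015062753139379641 [ 0.3663  0.0768 -1.3662]
[0.56, 0.05, 0.38] [-21.5645   6.3321  -0.1467] n 8 each [-2.6956  0.7915 -0.0183]
[0.509, -0.161, 0.38] [-21.0693  -5.2251   0.042 ] n 8 each [-2.6337 -0.6531  0.0053]
```

>>> arm_command(targets=[[[0,0,0],[-1.5,0.5,0],0],[[0,0,0],[-2.8,0.8,0],0],[[0,0,0],[-2.8,0.8,0],0],[[0,0,0],[-2.8,0.8,0],0],[[0,0,0],[-2.8,0.8,0],0],[[0,0,0],[-2.8,0.8,0],0],[[0,0,0],[-2.8,0.8,0],0],[[0,0,0],[-2.8,0.5,0],0],[[0,0,0],[-2.8,0,0],0]])

```text
time_s: 11.7
position: [0.5552, 0.0256, 0.3788]
ee_rot: [[-0.004, 1.0, -0.002], [1.0, 0.004, 0.0], [0.0, -0.002, -1.0]]
force: [0.1, 0.5, -1.3]
opening: 0.0147
```

>>> arm_command(targets=[[[0,0,0],[-2.8,-0.5,0],0],[[0,0,0],[-2.8,-0.7,0],0],[[0,0,0],[-2.8,-0.7,0],0],[[0,0,0],[-2.8,-0.7,0],0],[[0,0,0],[-2.8,-0.7,0],0],[[0,0,0],[-2.0,-0.7,0],0],[[0,0,0],[-1.5,-0.6,0],0],[[0,0,0],[-0.8,-0.4,0],0],[[0,0,0],[0,0,0],0],[[0,0,0],[0,0,0],0]])

```text
time_s: 12.7
position: [0.5063, -0.1551, 0.38]
ee_rot: [[-0.006, 1.0, -0.0], [1.0, 0.006, 0.001], [0.001, -0.0, -1.0]]
force: [0.5, 0.3, -1.5]
opening: 0.0152
```

```bash
python3 -c "
from h import *
to([[.509,-.161,.38]],3)
cs={}
for n in ['scene','side','wrist']:
    cs[n]=camera(n);save('e_'+n,cs[n])
for q in ['mirror_grip','mirror_eye','hook_mid','case']:
    rs=[]
    for n in cs:
        r=place_of(n,q)
        if r: print(n,q,r[0]['uv'],r[0]['confidence']); 
        if r: rs.append(ray(cs[n],*r[0]['uv']))
    if len(rs)>1: print(q,*tri(rs))
"
```

```text
12.7 [ 0.5063 -0.1551  0.38  ] ang 90.36244490371017 tilt [-0.0002  0.0007 -1.    ] 0.015183913089794094 [ 0.522   0.282  -1.5318]
[0.509, -0.161, 0.38] [-0.5869  0.2699  0.0001] n 1 each [-0.5869  0.2699  0.0001]
scene mirror_grip [179.8, 147.5] 0.86
side mirror_grip [342.3, 85.4] 0.59
wrist mirror_grip [279.7, 287.1] 0.75
mirror_grip [ 0.5065 -0.155   0.3934] [np.float64(0.004965388255619445), np.float64(0.00571513941375294), np.float64(0.0020118242484076453)]
scene mirror_eye [181.5, 171.0] 0.59
side mirror_eye [339.0, 105.5] 0.74
wrist mirror_eye [275.5, 242.7] 0.64
mirror_eye [ 0.5066 -0.1567  0.3405] [np.float64(0.0015720119485223773), np.float64(0.0013963822453709961), np.float64(0.001350665242110157)]
scene hook_mid [226.2, 268.1] 0.6
side hook_mid [310.1, 163.3] 0.87
wrist hook_mid [269.0, 233.4] 0.7
hook_mid [ 0.5891 -0.1593  0.1268] [np.float64(0.004059508724141448), np.float64(0.0033189168940793803), np.float64(0.0060564659974458816)]
scene case [220.0, 288.7] 0.67
side case [324.0, 202.0] 0.72
wrist case [273.2, 184.1] 0.73
case [ 0.5453 -0.1602  0.0021] [np.float64(0.004192423003988493), np.float64(0.005057783686838175), np.float64(0.002050476937537391)]
```

View pics/e_wrist.png

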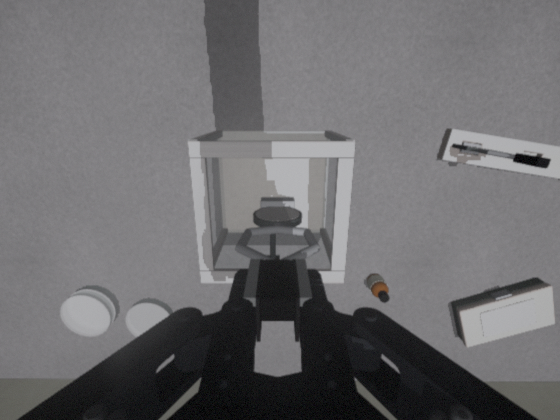

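View pics/e_scene.png

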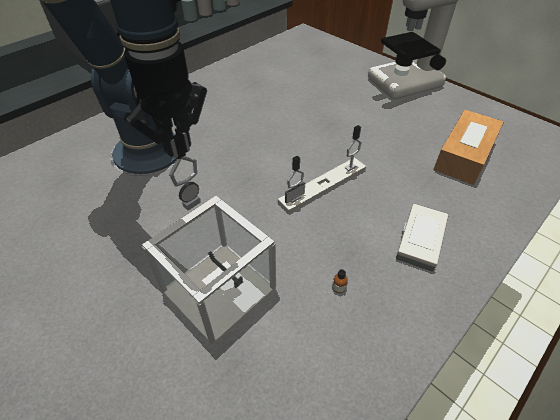

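View pics/e_side.png

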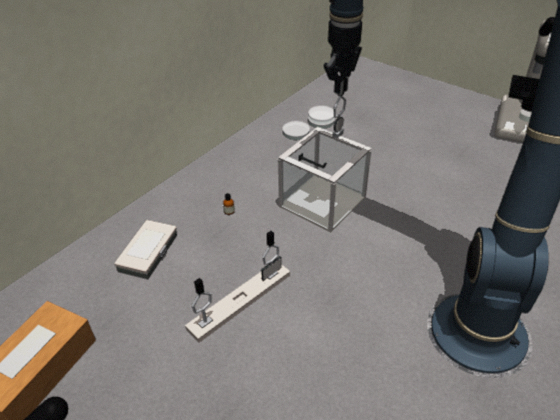

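```bash
python3 -c "
import cv2
a=cv2.imread('pics/e_wrist.png')
cv2.imwrite('pics/ew.png',cv2.resize(a[125:295,185:365],None,fx=4,fy=4,interpolation=cv2.INTER_CUBIC)[:600])
cv2.imwrite('pics/ew2.png',cv2.resize(a[225:295,185:365],None,fx=4,fy=4,interpolation=cv2.INTER_CUBIC)[:600])"
```

```text
(no output)
```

View pics/ew.png

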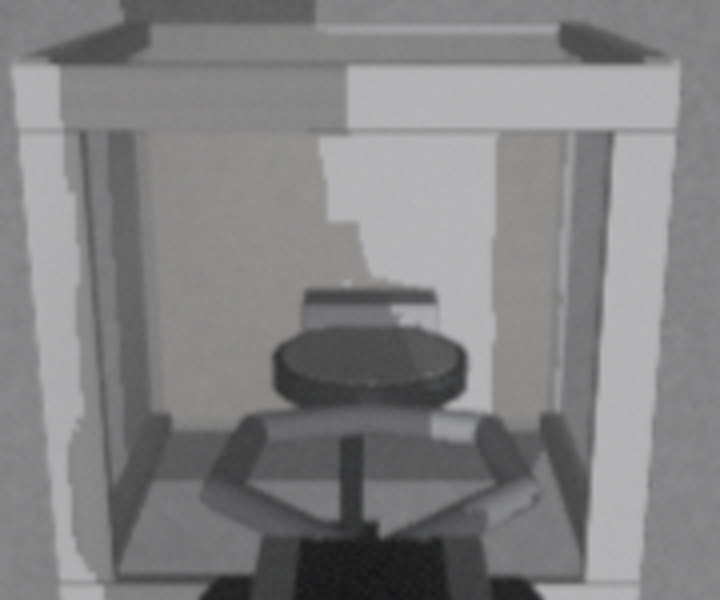

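View pics/ew2.png

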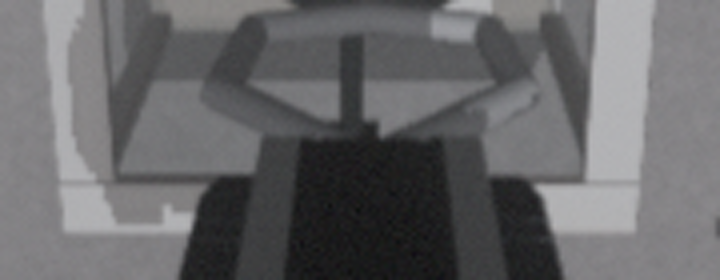

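```bash
cat > fit2.py <<'E'
exec(open('fit.py').read().split("for nm in")[0])
cs['wrist']=camera('wrist')
# order (+,+),(-,+),(-,-),(+,-)
oc['wrist']=cv([(637,632.5),(680,62),(12,63),(65,634)],4,(185,125))
for nm in (('wrist',),('scene','side','wrist')):
    p,r=fit(C,oc,[.55,-.16,0,0],nm);print(nm,p,r)
for q in ([.506,-.155,.392],[.506,-.155,.245]): print(proj(cs['wrist'],q))
E
python3 fit2.py; python3 -c "
from h import *
to([],3)"
```

```text
('wrist',) [ 0.5456 -0.1622 -0.0011  0.0071] [ 0.2807 -0.1793  0.7724  0.1682 -0.7173  0.2929 -0.3187 -0.2525 -0.5679]
('scene', 'side', 'wrist') [ 0.5459 -0.1617 -0.0017  0.0069] [-0.6882  0.1304 -0.8138 -0.0255 -0.9066 -0.7814 -0.7481  1.3002 -0.6022
 -0.4068  0.5597  1.3758 -0.265  -0.4967 -0.4912 -0.3462  0.5081 -0.1807
  1.0628  0.4525 -0.0928  0.5273  0.1514 -0.2901 -0.8624]
[279.0955 287.1485]
[278.1604 201.5008]
13.6 [ 0.5062 -0.1561  0.3803] ang 90.33077583312043 tilt [ 0.0001 -0.0001 -1.    ] 0.014601774271146383 [ 0.4765  0.2783 -0.9348]
```

>>> arm_command(targets=[[[0,0,0],[-0.57,0.3,0],0],[[0,0,0],[0,0,2],0],[[0,0,0],[0,0,2],0],[[0,0,0],[0,0,1],0],[[0,0,0],[0,0,0],0],[[0,0,0],[0,0,0],0]])

```text
time_s: 14.2
position: [0.5098, -0.1619, 0.3309]
ee_rot: [[-0.006, 1.0, 0.001], [1.0, 0.006, -0.0], [-0.0, 0.001, -1.0]]
force: [-0.4, -0.3, -0.9]
opening: 0.0147
```

```bash
python3 -c "
from h import *
to([[.509,-.1618,.173]],2)
c=camera('wrist');cv2.imwrite('pics/w5.png',cv2.resize(c['image'][60:380,150:410,::-1],None,fx=1.8,fy=1.8))
c=camera('side');cv2.imwrite('pics/d5.png',cv2.resize(c['image'][60:240,260:400,::-1],None,fx=3.2,fy=3.2))
"
```

```text
14.2 [ 0.5098 -0.1619  0.3309] ang 90.3359780838735 tilt [ 0.001 -0.    -1.   ] 0.014747939522451466 [-0.3607 -0.2574 -0.8985]
[0.509, -0.1618, 0.173] [ 0.0063 -0.0921 15.792 ] n 8 each [ 0.0008 -0.0115  1.974 ]
```

View pics/w5.png

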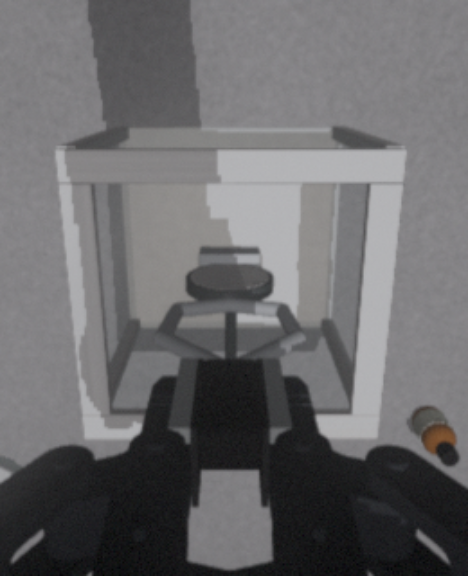

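View pics/d5.png

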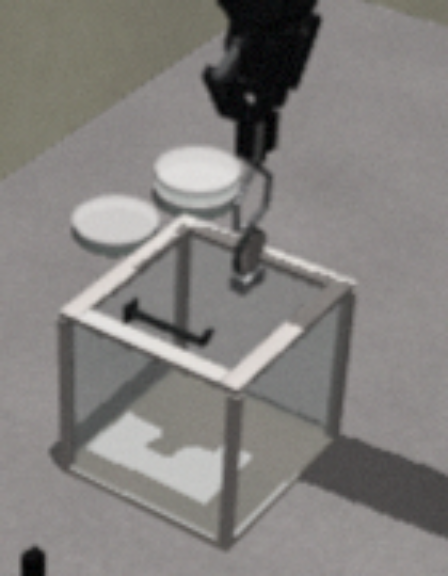

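The tool is centred over the hook bar (both at column ~230 of the wrist crop). I'm lowering it in stages.

>>> arm_command(targets=[[[0,0,0],[0,0,1.5],0],[[0,0,0],[0,0,2],0],[[0,0,0],[0,0,2],0],[[0,0,0],[0,0,2],0],[[0,0,0],[0,0,1],0],[[0,0,0],[0,0,0],0],[[0,0,0],[0,0,0],0]])

```text
time_s: 15.0
position: [0.5098, -0.1617, 0.2458]
ee_rot: [[-0.006, 1.0, 0.001], [1.0, 0.006, -0.0], [-0.0, 0.001, -1.0]]
force: [-0.8, -0.9, -1.3]
opening: 0.0149
```

```bash
python3 -c "
from h import *
to([[.509,-.1618,.173]],2)
c=camera('wrist');cv2.imwrite('pics/w6.png',cv2.resize(c['image'][60:380,150:410,::-1],None,fx=1.8,fy=1.8))
c=camera('side');cv2.imwrite('pics/d6.png',cv2.resize(c['image'][60:240,260:400,::-1],None,fx=3.2,fy=3.2))
"
```

```text
15.0 [ 0.5098 -0.1617  0.2458] ang 90.34512995517831 tilt [ 0.001 -0.    -1.   ] 0.014860453957908032 [-0.7519 -0.9084 -1.3008]
[0.509, -0.1618, 0.173] [-0.0134 -0.0833  7.28  ] n 4 each [-0.0034 -0.0208  1.82  ]
```

View pics/w6.png

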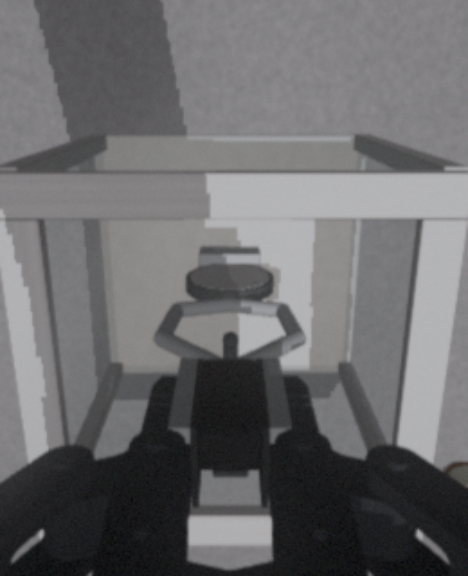

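View pics/d6.png

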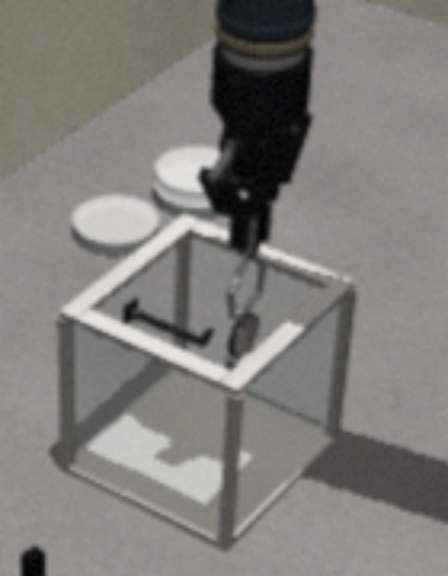

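>>> arm_command(targets=[[[0,0,0],[0,0,1.5],0],[[0,0,0],[0,0,1.5],0],[[0,0,0],[0,0,1.5],0],[[0,0,0],[0,0,1.5],0],[[0,0,0],[0,0,1],0],[[0,0,0],[0,0,0.3],0],[[0,0,0],[0,0,0],0],[[0,0,0],[0,0,0],0]])

```text
time_s: 15.9
position: [0.5098, -0.1617, 0.1728]
ee_rot: [[-0.006, 1.0, 0.001], [1.0, 0.006, -0.0], [-0.0, 0.001, -1.0]]
force: [0.3, -0.6, -0.9]
opening: 0.0151
```

```bash
python3 -c "
from h import *
to([[.573,-.1615,.173]],2)
c=camera('wrist');cv2.imwrite('pics/w7.png',cv2.resize(c['image'][60:380,150:410,::-1],None,fx=1.8,fy=1.8))
c=camera('side');cv2.imwrite('pics/d7.png',cv2.resize(c['image'][60:240,260:400,::-1],None,fx=3.2,fy=3.2))
c=camera('scene');cv2.imwrite('pics/s7.png',cv2.resize(c['image'][150:350,130:290,::-1],None,fx=3,fy=3))
"
```

```text
15.9 [ 0.5098 -0.1617  0.1728] ang 90.34359963771107 tilt [ 0.0011 -0.0001 -1.    ] 0.015092730468092341 [ 0.3054 -0.6462 -0.8629]
[0.573, -0.1615, 0.173] [-0.0222  6.3187 -0.0146] n 4 each [-0.0055  1.5797 -0.0036]
```

View pics/w7.png

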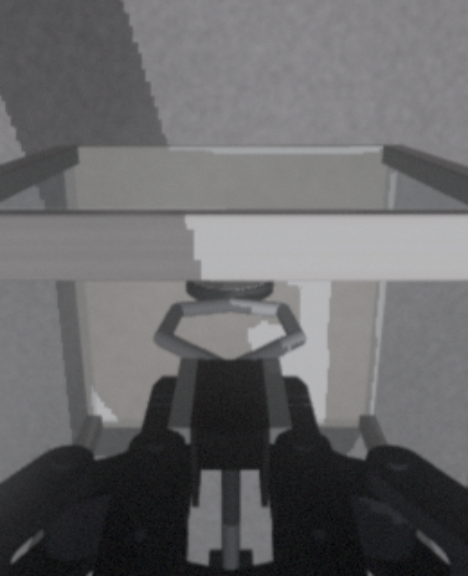

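View pics/d7.png

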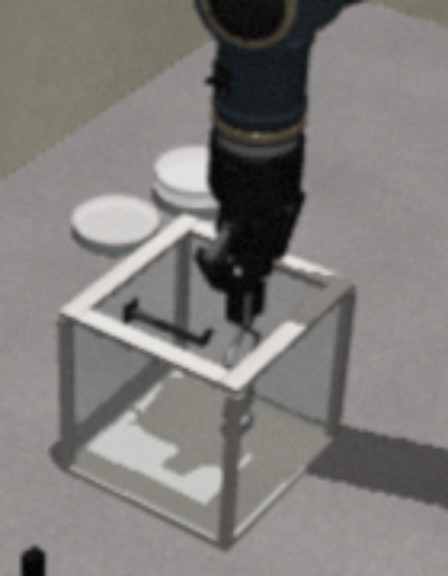

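View pics/s7.png

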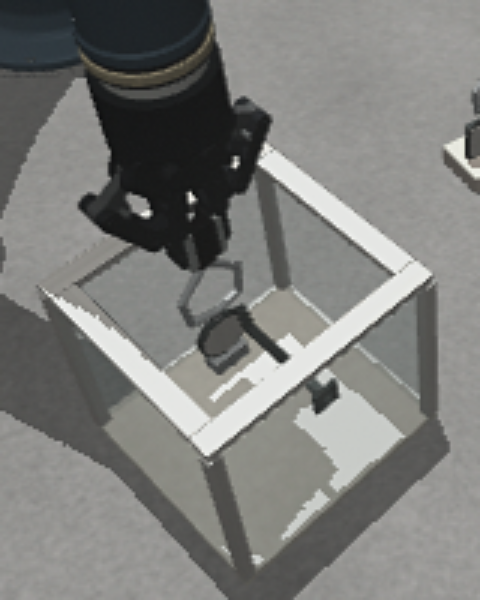

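Clear of the hook tip. Sliding the eye over it along +x.

>>> arm_command(targets=[[[0,0,0],[0,0.5,0],0],[[0,0,0],[0,0.8,0],0],[[0,0,0],[0,0.8,0],0],[[0,0,0],[0,0.8,0],0],[[0,0,0],[0,0.6,0],0],[[0,0,0],[0,0,0],0]])

```text
time_s: 16.65
position: [0.5454, -0.1612, 0.1723]
ee_rot: [[-0.006, 1.0, 0.001], [1.0, 0.006, 0.001], [0.001, 0.001, -1.0]]
force: [0.2, 0.8, -1.1]
opening: 0.015
```

```bash
python3 -c "
from h import *
to([[.573,-.1613,.173]],2)
c=camera('wrist');cv2.imwrite('pics/w8.png',cv2.resize(c['image'][60:380,150:410,::-1],None,fx=1.8,fy=1.8))
c=camera('side');cv2.imwrite('pics/d8.png',cv2.resize(c['image'][100:220,270:380,::-1],None,fx=4.5,fy=4.5))
c=camera('scene');cv2.imwrite('pics/s8.png',cv2.resize(c['image'][150:350,130:290,::-1],None,fx=3,fy=3))
"
```

```text
16.65 [ 0.5454 -0.1612  0.1723] ang 90.36045254502085 tilt [ 0.0007  0.0007 -1.    ] 0.015038783067178055 [ 0.1614  0.8294 -1.129 ]
[0.573, -0.1613, 0.173] [-0.0229  2.7648 -0.0701] n 2 each [-0.0115  1.3824 -0.0351]
```

View pics/d8.png

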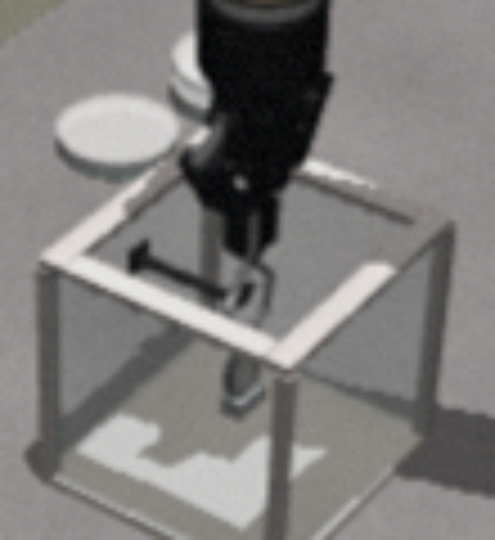

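View pics/s8.png

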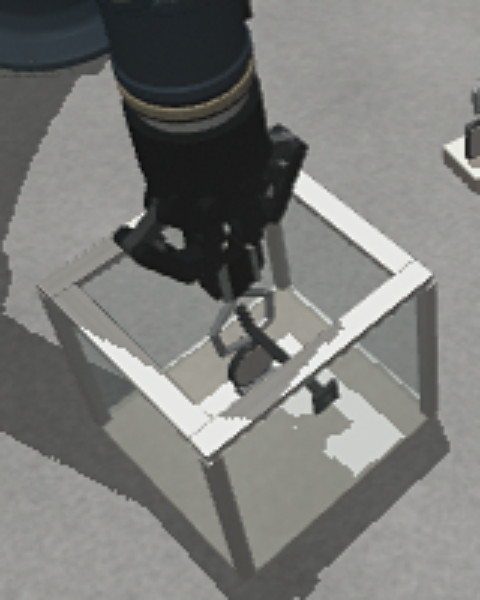

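The hook tip is through the eye (scene crop (240,310)) with no contact force. Next I move the last 2.7 cm and start lowering.

>>> arm_command(targets=[[[0,0,0],[0,0.7,0],0],[[0,0,0],[0,0.8,0],0],[[0,0,0],[0,0.7,0],0],[[0,0,0],[0,0.5,0],0],[[0,0,0],[0,0,0],0],[[0,0,0],[0,0,0.6],0],[[0,0,0],[0,0,0.6],0],[[0,0,0],[0,0,0.5],0],[[0,0,0],[0,0,0.3],0],[[0,0,0],[0,0,0],0]])

```text
time_s: 17.8
position: [0.5708, -0.1615, 0.1516]
ee_rot: [[-0.006, 1.0, -0.001], [1.0, 0.006, 0.0], [0.0, -0.001, -1.0]]
force: [-1.6, 0.8, -0.9]
opening: 0.0149
```

```bash
python3 -c "
from h import *
to([[.573,-.1613,.147]],2)
c=camera('wrist');cv2.imwrite('pics/w9.png',cv2.resize(c['image'][60:380,150:410,::-1],None,fx=1.8,fy=1.8))
c=camera('side');cv2.imwrite('pics/d9.png',cv2.resize(c['image'][100:220,270:380,::-1],None,fx=4.5,fy=4.5))
c=camera('scene');cv2.imwrite('pics/s9.png',cv2.resize(c['image'][150:350,130:290,::-1],None,fx=3,fy=3))
"
```

```text
17.8 [ 0.5708 -0.1615  0.1516] ang 90.33351175563084 tilt [-0.0011  0.0002 -1.    ] 0.014935091438472213 [-1.6054  0.8121 -0.8758]
[0.573, -0.1613, 0.147] [0.0158 0.2225 0.4628] n 1 each [0.0158 0.2225 0.4628]
```

View pics/d9.png

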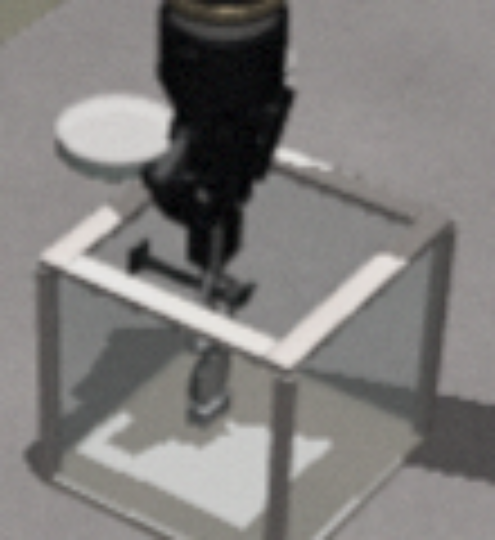

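View pics/s9.png

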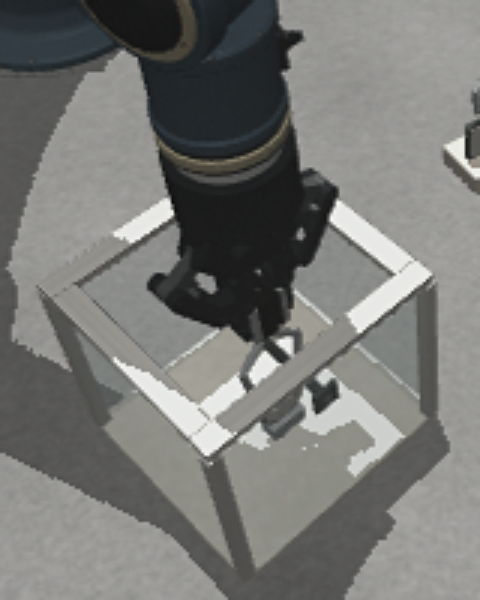

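View pics/w9.png

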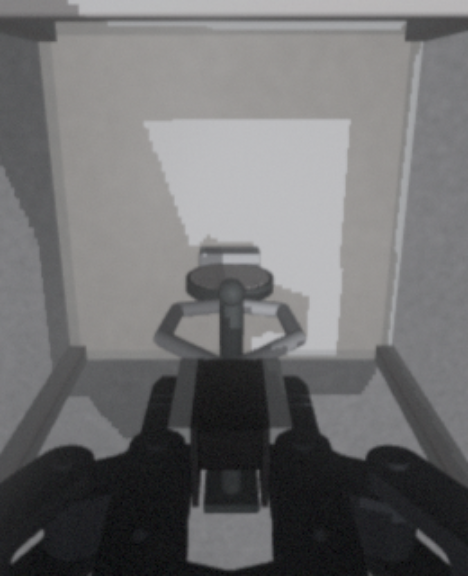

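>>> arm_command(targets=[[[0,0,0],[0,0,0.2],0],[[0,0,0],[0,0,0.1],0],[[0,0,0],[0,0,0.05],0],[[0,0,0],[0,0,0],0]])

```text
time_s: 18.35
position: [0.5712, -0.1614, 0.1488]
ee_rot: [[-0.006, 1.0, -0.0], [1.0, 0.006, -0.0], [-0.0, -0.0, -1.0]]
force: [0.5, -0.0, -1.7]
opening: 0.0154
```

>>> arm_command(targets=[[[0,0,0],[0,0,0.1],0],[[0,0,0],[0,0,0],0]])

```text
time_s: 18.55
position: [0.5712, -0.1614, 0.1477]
ee_rot: [[-0.006, 1.0, -0.0], [1.0, 0.006, -0.0], [-0.0, -0.0, -1.0]]
force: [-0.2, -0.8, -1.0]
opening: 0.0148
```

>>> arm_command(targets=[[[0,0,0],[0,0,0.1],0],[[0,0,0],[0,0,0],0]])

```text
time_s: 18.75
position: [0.5714, -0.1612, 0.1469]
ee_rot: [[-0.006, 1.0, 0.0], [1.0, 0.006, 0.0], [0.0, 0.0, -1.0]]
force: [0.1, -0.0, -0.4]
opening: 0.0149
```

>>> arm_command(targets=[[[0,0,0],[0,0,0.1],0],[[0,0,0],[0,0,0],0]])

```text
time_s: 18.95
position: [0.5716, -0.1611, 0.1464]
ee_rot: [[-0.006, 1.0, 0.001], [1.0, 0.006, 0.0], [0.0, 0.001, -1.0]]
force: [-0.9, 0.6, 3.4]
opening: 0.015
```

Contact at TCP z 0.1464, as expected for a seated eye. Opening.

>>> arm_command(targets=[[[0,0,0],[0,0,0],1.6],[[0,0,0],[0,0,0],1.8],[[0,0,0],[0,0,0],2.0],[[0,0,0],[0,0,0],2.3],[[0,0,0],[0,0,0],2.8],[[0,0,0],[0,0,0],3.4],[[0,0,0],[0,0,0],4],[[0,0,0],[0,0,0],4],[[0,0,0],[0,0,0],4]])

```text
time_s: 19.85
position: [0.5713, -0.1614, 0.1458]
ee_rot: [[-0.006, 1.0, 0.0], [1.0, 0.006, -0.0], [-0.0, 0.0, -1.0]]
force: [0.6, -0.4, -0.2]
opening: 0.0402
```

```bash
python3 -c "
from h import *
to([[.573,-.1613,.147]],2)
c=camera('wrist');cv2.imwrite('pics/w10.png',cv2.resize(c['image'][60:380,150:410,::-1],None,fx=1.8,fy=1.8))
c=camera('scene');cv2.imwrite('pics/s10.png',cv2.resize(c['image'][150:350,130:290,::-1],None,fx=3,fy=3))
"
```

```text
19.85 [ 0.5713 -0.1614  0.1458] ang 90.33389291490852 tilt [ 0.0001 -0.     -1.    ] 0.04024741010434856 [ 0.6042 -0.4134 -0.21  ]
[0.573, -0.1613, 0.147] [ 0.0098  0.1718 -0.1185] n 1 each [ 0.0098  0.1718 -0.1185]
```

View pics/w10.png

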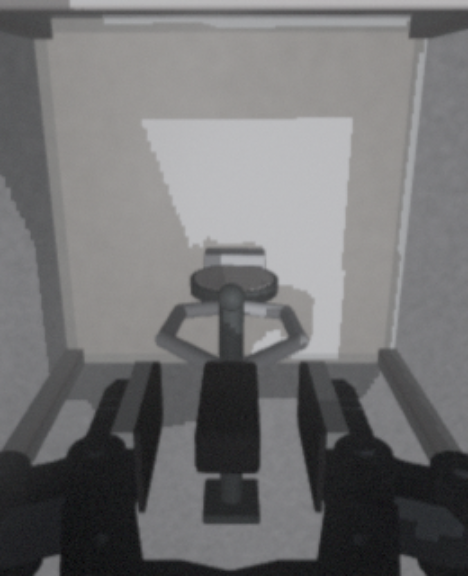

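View pics/s10.png

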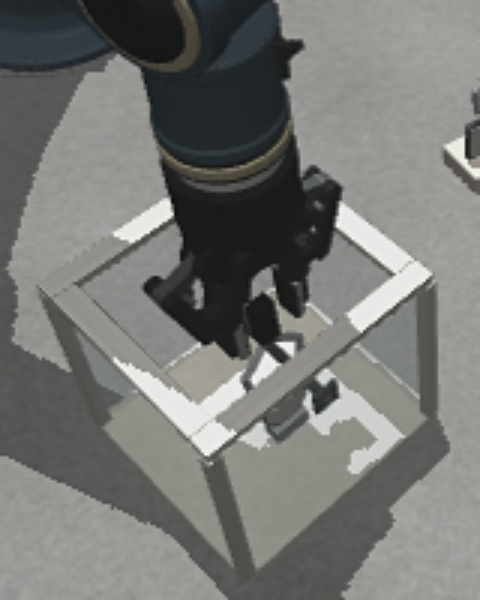

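The tool hangs upright, free between the open fingers. Retreating straight up.

>>> arm_command(targets=[[[0,0,0],[0,0,-1],4],[[0,0,0],[0,0,-1.5],4],[[0,0,0],[0,0,-2],4],[[0,0,0],[0,0,-2.5],4],[[0,0,0],[0,0,-2.5],4],[[0,0,0],[0,0,-2.5],4],[[0,0,0],[0,0,-2.5],4],[[0,0,0],[0,0,-2.5],4],[[0,0,0],[0,0,0],4],[[0,0,0],[0,0,0],4]])

```text
time_s: 20.95
position: [0.5715, -0.1611, 0.3172]
ee_rot: [[-0.006, 1.0, 0.002], [1.0, 0.006, -0.001], [-0.001, 0.002, -1.0]]
force: [-0.7, 0.1, -0.8]
opening: 0.0399
```

```bash
python3 -c "
from h import *
to([],2)
cs={}
for n in ['scene','side','wrist']: cs[n]=camera(n);save('f_'+n,cs[n])
for q in ['mirror_grip','mirror_eye','hook_mid']:
    rs=[]
    for n in cs:
        r=place_of(n,q)
        if r and r[0]['confidence']>.4: rs.append(ray(cs[n],*r[0]['uv']))
    if len(rs)>1: print(q,len(rs),*tri(rs))
cv2.imwrite('pics/s11.png',cv2.resize(cs['scene']['image'][150:350,130:290,::-1],None,fx=3,fy=3))
cv2.imwrite('pics/d11.png',cv2.resize(cs['side']['image'][100:220,270:380,::-1],None,fx=4.5,fy=4.5))
"
```

```text
20.95 [ 0.5715 -0.1611  0.3172] ang 90.34813772129978 tilt [ 0.0019 -0.001  -1.    ] 0.039881315546660176 [-0.7222  0.1162 -0.7594]
mirror_grip 3 [ 0.5684 -0.1634  0.1548] [np.float64(0.00453083322182225), np.float64(0.008304679738346747), np.float64(0.004062591211798439)]
mirror_eye 3 [ 0.569  -0.1628  0.1073] [np.float64(0.004198213527803007), np.float64(0.003355684684154635), np.float64(0.0008991811119298706)]
hook_mid 3 [ 0.5891 -0.1624  0.1287] [np.float64(0.0030634901827179865), np.float64(0.00385149635398945), np.float64(0.004222724997475279)]
```

View pics/s11.png

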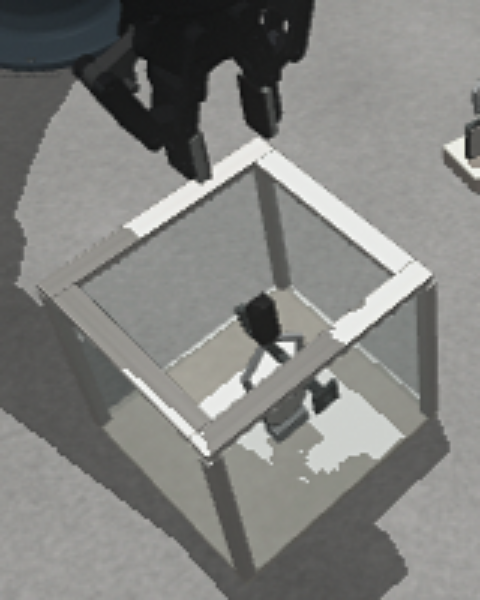

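View pics/d11.png

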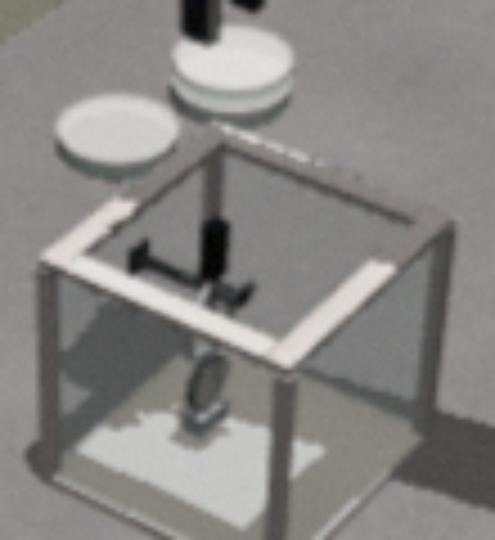

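View pics/f_wrist.png

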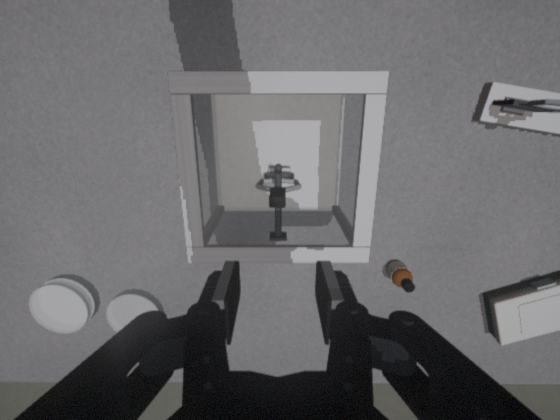

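>>> arm_command(targets=[[[0,0,0],[0,0,0],4],[[0,0,0],[0,0,0],4],[[0,0,0],[0,0,0],4],[[0,0,0],[0,0,0],4],[[0,0,0],[0,0,0],4],[[0,0,0],[0,0,0],4],[[0,0,0],[0,0,0],4],[[0,0,0],[0,0,0],4],[[0,0,0],[0,0,0],4],[[0,0,0],[0,0,0],4]])

```text
time_s: 22.55
position: [0.5713, -0.1614, 0.3158]
ee_rot: [[-0.006, 1.0, 0.0], [1.0, 0.006, -0.0], [-0.0, 0.0, -1.0]]
force: [-0.5, -0.1, -0.4]
opening: 0.0398
```

```bash
python3 -c "
from h import *
a=[camera('scene')['image'].astype(int) for _ in range(6)]
r=a[0][225:300,190:260]
print([np.abs(x[225:300,190:260]-r).mean().round(2) for x in a],[np.abs(x[320:400,20:90]-a[0][320:400,20:90]).mean().round(2) for x in a])
old=cv2.imread('pics/f_scene.png')[:,:,::-1].astype(int);print(np.abs(old[225:300,190:260]-r).mean())
ctrl.hand_in()
"
```

```text
[np.float64(0.0), np.float64(0.5), np.float64(0.51), np.float64(0.5), np.float64(0.5), np.float64(0.5)] [np.float64(0.0), np.float64(0.52), np.float64(0.52), np.float64(0.52), np.float64(0.52), np.float64(0.53)]
0.6873650793650794
the job is handed in; nothing more can be done
```

I lifted the round-mirror tool straight out of the middle socket and lowered it through the case opening. I then slid its eye over the hook tip, seated it on the bar, let go and backed straight up. The job was handed in at about 23 s on the robot's clock; no verdict is reported.

**Position:** The last pictures put the grip about 27 mm above the bar's axis and about 20 mm from hook_mid along the hook, towards the robot. Sideways it was about 1 mm off. All three are within the limits. The camera rays for the grip disagreed by 4 to 8 mm. The arm pose when the eye touched the bar gives about 31 mm instead, matching the stated hanging height.

**At rest and upright:** Pictures of the hung tool just before hand-in differed only by image noise, so it was still. It looked upright in all three views, though I did not measure the angle.

**Contact:** Force readings stayed near zero, apart from about 5 N while gripping and 3.4 N when the eye seated on the bar. Nothing suggested that the case was touched, and the gripper ended clear above it.

**Other tools:** Both still stood in the rack in the pictures taken once the round tool was lifted out. I did not measure their positions again at the end.

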